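# Park the squeegee and hold the print screen open

### The arm

A 6-joint arm with a two-finger parallel gripper is mounted at the origin on the work surface. World frame = base frame: x ahead of the robot, y to its left, z up, the work surface at z = 0. Lengths are in m, angles in rad, forces in N, time in s.
With the tool pointing down it reaches from about 0.325 to 0.9 m from the base axis. Payload 6.1 kg.
Tool frame: the origin (TCP) lies midway between the tips of the shut fingers; the grasp point (between the pads) lies 19 mm behind it; z points along the fingers, y is the line along which they close (so a half turn about z gives the same grasp; the last joint's range is limited). The gripper opens to 85 mm and grips with 20 to 120 N. Pads are 22 mm wide; open, the fingers measure 114 mm over their backs; the gripper's body (76 mm by 85 mm) begins 54 mm behind the grasp point. The pads swing forward as they close: fully open they stand 13 mm farther back than shut.
Start: joints at [-1.32, 0.22, 1.526, -0, 1.395, -0.126], TCP at [0.23, -0.581, 0.231] pointing down, gripper open.
Joint ranges: [-2.98, 2.98], [-0.91, 2.08], [0.09, 2.57], [-1.24, 4.39], [0.2, 2.65], [-2.68, 2.68]. Speed limits (rad/s): [2.57, 2.57, 3.01, 3.14, 3.14, 3.14].

### API

Orientations are given as a rotation vector (axis times angle).
In Python, from bench import telemetry, eyes, manip gives the robot as it stands.
- The arm moves only by the shell command python3 -m creep 'ROWS' [FORCE]. ROWS is JSON, a list of rows, each a list of 7 numbers: the opening, from 0 (shut) to 1 (fully open), then the shift along the tool's x, y, z in m, then the turn, a rotation vector about the tool's x, y, z in rad. In form: [[gripper, dx, dy, dz, rx, ry, rz], ...]. A call has 1 to 8 rows; each row shifts and turns the commanded pose from where the row before left it, along the tool's axes as they then stand; what a row does not reach is not made up. A row lasts 1/12 s, in which the tool goes at most 41.7 mm and 7.16 degrees, less where a joint would pass 70% of its speed; a pose out of reach is approached as far as the arm can. A call is refused whole if a number of a shift passes 0.0417 or a number of a turn 0.125, either way. A call with a gripper value outside its range is refused whole. The fingers move at their own pace and stop on an object; FORCE is the grip in N (left out, the last holds). Time passes only in rows, so rows that do not move let the fingers close. It gives the time, the measured TCP pose, the force, the opening and the grip force at its end, in the units of the state.
- telemetry.get_state(): the state, without advancing time (a new reading comes with each control period).
- eyes.snapshot(name): name is "scene" or "side" or "wrist"; returns a dict with "frame" (480x640x3 uint8, red, green, blue), "vertical_fov" (degrees; the focal length in pixels is half the picture's height over the tangent of half this angle, whatever the lens; pixels are square), "cx", "cy" (the principal point, pixels), "k1" (the pictures are not rectified: a ray, as slopes to the right and down, at radius r is drawn at 1 + k1 r^2 times it, then the intrinsics apply), "R" (3x3) and "t" (3): a world point X has camera coordinates R X + t. Camera axes: x right, y down, z forward; pixel columns grow to the right and rows downward; lengths in m; the calibration is good to about 2 mm. A picture is of the moment at which its call begins. There is no depth.
- manip.close_job(): hands the job in; it is judged then, once.
The state is a dict: "t": time; "joint_pos": joint angles; "dq": joint speeds; "joint_efforts": joint torques, N m; "eef_pos": TCP position; "ee_rot": TCP orientation; "wrist_force": force on the tool from outside, world axes, zero at the start; "ft_torque": the same for the moment, N m; "gripper_width": opening from 0.0 (shut) to 1.0 (fully open); "grasp_force": force on a finger pad.
Only numpy, scipy, OpenCV 4.12 (cv2) and the standard library are available. Lean on these libraries where they do the work, as an engineer would, in place of code of your own. Each camera call takes 0.05 s, during which the arm holds its last target. There are 200 camera calls.

### The job

The print has been pulled. Pick the squeegee up off the screen and lay it down flat, without dropping it, in the empty tray; then raise the hinged screen by its frame to 40 degrees and finish holding it there with the gripper, so that the printer across the table can change the sheet (the screen falls shut if let go, so never let it drop). Leave the ink tub, ink knife and tape in the other tray alone.

Things in the scene. Friction and masses are not known exactly. Their poses are not given: they have to be found in the camera images.
- base: Hand screen-printing base, fixed: plywood board 360 x 360 mm, 18 mm thick, a sheet of paper on it. Origin: centre of the board's underside, on the table. Its x axis points from the two hinge clamps (near edge, robot's side) to the free end of the screen (far side); y is parallel to the hinge pin; z up. Its place and yaw (to 12 degrees) vary.
- screen (a joint): Opening angle of the screen in rad: 0 shut (level), growing as the free far bar rises; 40 degrees is 0.698; stop at 1.5. The hinge pin runs along the base's y axis, 143 mm to the -x side of the base's origin, 40 mm above the table. It turns freely (no stay or spring): the screen falls shut. The clamps, 95 mm either side of the middle, have knobs 36 mm above the frame's top.
- free_bar (a point): Wooden frame 285 (base x) x 320 mm, 0.75 kg with clamps, bars 32 mm wide, 36 high, taut mesh across its underside. Turns about the pin. This point: centre of the free far bar's middle cross-section, 287 mm from the pin and, shut, at its height (frame top then 58 mm, mesh's upper face 25 mm above the table). Shut, axes as the base's; y along the bar, z up. The free bar can be pinched across its 32 mm.
- squeegee: One-hand squeegee, 0.17 kg, flat on the mesh: round wooden handle 30 mm thick, 95 long; 12 mm steel neck; aluminium blade holder 26 x 26 x 150 mm set crosswise; black rubber blade sticking out 21 mm. Outline 147 x 150 mm. Origin: middle of the outline, on the underside; x from the handle's end (x = -73 mm) to the blade's edge (+73), y along the blade, z up. Yaw varies.
- squeegee_grip (a point): Point on the axis of the squeegee's wooden handle close to its balance point: 5 mm to the handle side of the squeegee's origin, 15 mm above its underside.
- tray: The empty grey plastic tray, fixed, 230 (its x) x 210 mm outside, 20 mm high, walls and floor 4 mm. Origin: centre of its underside, on the table. It stands left or right of the base; a like tray on the other side holds the inks.
- ink_tray: The other grey tray, of the same sizes, fixed, holding an ink tub, a roll of tape and the ink knife; not for the squeegee. Origin: centre of its underside.
- ink_knife: Ink knife (spatula), 200 mm long, lying in the ink tray. Leave alone. Origin: centre of its underside.
- tape: Roll of tape, 96 mm in diameter, 24 mm high, lying in the ink tray. Leave alone. Origin: centre of its underside.
- tub: Lidded ink tub, 80 mm in diameter, 85 mm high, in the ink tray. Leave alone. Origin: centre of its underside.
Not all that is in view belongs to the job. Of the things like the squeegee, leave any that is yellow; of the rest the larger one is meant.

How it is judged:
By the outcome, as a careful person would: the job done as asked, in the order asked, and still so for the second after the job is handed in, while the arm keeps its last pose, push and grip.
It also fails if it takes over 54 s, if anything falls off the work surface, if the arm or the gripper's body presses on something with over 40 N, if the wrist force passes 120 N, or if a joint passes its speed limit or range.

## Working session

There is one attempt and no reset: what is moved stays moved. The work goes in short steps, Python scripts to look and compute and a shell command to move; the robot and the scene stay as the last step left them, time stands still between calls to the robot, and variables do not carry over. Pictures are saved under pics/ and viewed, at most 10 in all, crops included, and the job is handed in when it is done.

```bash
mkdir -p pics; ls; python3 - <<'E'
from bench import telemetry, eyes, manip
import cv2,numpy as np
s=telemetry.get_state();print(s)
for n in ("scene","side"):
    d=eyes.snapshot(n);cv2.imwrite(f"pics/{n}0.png",d["frame"][:,:,::-1])
    np.savez(f"{n}0.npz",**d)
    print(n,d["vertical_fov"],d["cx"],d["cy"],d["k1"],-d["R"].T@d["t"])
E
```

```text
pics
{'t': 0.0, 'joint_pos': array([-1.32010272e+00,  2.21245565e-01,  1.52758842e+00,  6.48736605e-06,
        1.39471401e+00, -1.26131748e-01]), 'dq': array([ 0.00138923, -0.0009226 ,  0.00043047,  0.00156955, -0.00200023,
       -0.00018761]), 'joint_efforts': array([-7.41211152e-04, -4.96902323e+01, -3.89399850e+01, -1.89881648e-04,
        1.08713764e-02, -1.42267220e-05]), 'eef_pos': array([ 0.22981157, -0.58057086,  0.23019922]), 'ee_rot': array([-3.08407812e+00, -5.88052625e-01,  1.81044483e-04]), 'wrist_force': array([-0.42744017, -0.46185938, -0.04431115]), 'ft_torque': array([0.01779787, 0.0020187 , 0.01756358]), 'grasp_force': 0.0, 'gripper_width': 1.000470185208281}
scene 48.930003253263614 316.76721177223436 242.98517872004763 -0.14554192087823992 [ 0.98227907 -0.81731742  0.88579296]
side 42.10895082895041 319.48161570789426 237.5854992394411 -0.16795921132710587 [0.43487417 1.21127845 0.81019068]
```

View pics/scene0.png

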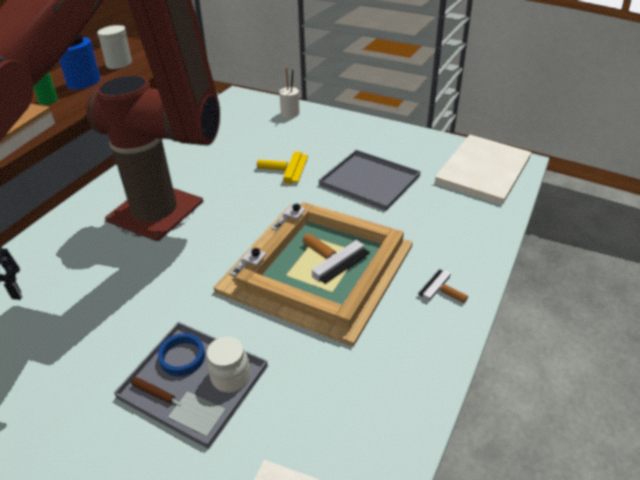

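View pics/side0.png

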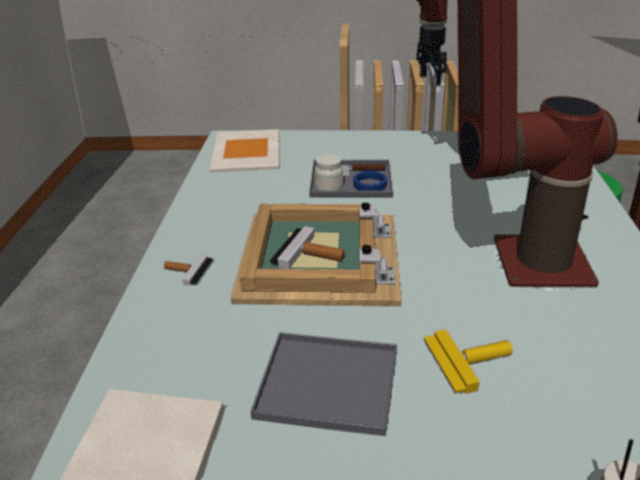

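The scene shows three squeegee-like things:
- a yellow one: scene (285,165), side (468,358)
- a small brown one on the table: scene (443,287), side (190,268)
- a larger brown one on the mesh: scene (335,255), side (308,247)

The one on the mesh is meant, since it isn't yellow and is the larger of the other two. The empty tray is at scene (370,178), side (328,382). I'll confirm with one crop and measure.

```bash
cat > h.py <<'E'
import numpy as np,cv2
def K(d):
    f=240/np.tan(np.radians(float(d["vertical_fov"]))/2)
    return np.array([[f,0,float(d["cx"])],[0,f,float(d["cy"])],[0,0,1]])
def dist(d): return np.array([float(d["k1"]),0,0,0,0])
def cast(d,px,z):
    u=cv2.undistortPoints(np.array(px,float).reshape(-1,1,2),K(d),dist(d))[:,0]
    r=np.c_[u,np.ones(len(u))]@d["R"]; c=-d["R"].T@d["t"]
    return c+r*((z-c[2])/r[:,2])[:,None]
def proj(d,X):
    return cv2.projectPoints(np.array(X,float).reshape(-1,1,3),cv2.Rodrigues(d["R"])[0],d["t"],K(d),dist(d))[0][:,0]
def rect(d,m,z):
    c=max(cv2.findContours(m.astype(np.uint8),0,1)[0],key=cv2.contourArea)[:,0]
    P=cast(d,c,z)[:,:2].astype(np.float32); return cv2.minAreaRect(P)
E
python3 - <<'E'
from h import *
for n,box in (("scene",(210,195,420,345)),("side",(225,195,405,310))):
    d=np.load(n+"0.npz");im=d["frame"];x0,y0,x1,y1=box
    hsv=cv2.cvtColor(im,cv2.COLOR_RGB2HSV);H,S,V=cv2.split(hsv)
    c=cv2.resize(im[y0:y1,x0:x1],None,fx=3.8 if n=="scene" else 4.4,fy=3.8 if n=="scene" else 4.4,interpolation=2)
    if n=="scene": cv2.imwrite("pics/crop_scene.png",c[:,:,::-1])
    # tray
    tb=(315,145,425,212) if n=="scene" else (250,325,402,436)
    m=np.zeros(H.shape,bool);m[tb[1]:tb[3],tb[0]:tb[2]]=True
    print(n,"tray",rect(d,m&(V<110),0.01))
    m[:]=0;m[y0:y1,x0:x1]=1
    print(" wood", rect(d,m&(H>8)&(H<25)&(S>80),0.018))
    hb=m&(H<14)&(S>150)&(V>40)
    hb=cv2.morphologyEx(hb.astype(np.uint8),cv2.MORPH_OPEN,np.ones((3,3)))
    print(" handle",rect(d,hb,0.040))
    k,l,st,ce=cv2.connectedComponentsWithStats(hb);print(st[1:].tolist())
    br=m&(S<45)&(V>130)
    k,l,st,ce=cv2.connectedComponentsWithStats(br.astype(np.uint8))
    for i in range(1,k):
        if st[i,4]>40: print("  bright",st[i].tolist(),ce[i].round(1), rect(d,l==i,0.051))
E
```

```text
scene tray ((0.48600953817367554, 0.4050102233886719), (0.23378156125545502, 0.23711878061294556), 82.86613464355469)
 wood ((0.5285046100616455, 0.007241085171699524), (0.35860177874565125, 0.3957228660583496), 0.4334442913532257)Traceback (most recent call last):
  File "<stdin>", line 15, in <module>
  File "h.py", line 13, in rect
    c=max(cv2.findContours(m.astype(np.uint8),0,1)[0],key=cv2.contourArea)[:,0]
      ~~~^^^^^^^^^^^^^^^^^^^^^^^^^^^^^^^^^^^^^^^^^^^^^^^^^^^^^^^^^^^^^^^^^
ValueError: max() iterable argument is empty
```

View pics/crop_scene.png

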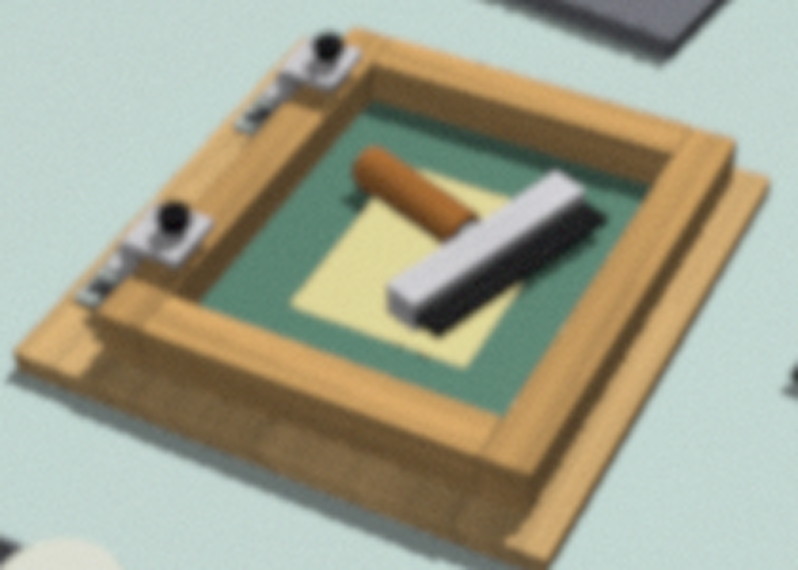

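The crop confirms the squeegee: a round brown handle from (372,168) to (470,225) in the crop, with a light aluminium holder and black blade across its far end. It lies on the mesh inside the shut frame, and the handle points towards the hinge. I'll take the frame corners and the squeegee from these pixels.

```bash
python3 - <<'E'
from h import *
d=np.load("scene0.npz")
f=lambda L:[(x/3.8+210-.4,y/3.8+195-.4) for x,y in L]
p=lambda n,L,z:print(n,cast(d,f(L),z)[:,:2].round(4).tolist())
p("board18 L,B,R",[(17,352),(548,565),(768,182)],.018)
p("frame58 farR,nearB,L,hingeTop",[(735,143),(527,473),(102,302),(352,30)],.058)
p("frame58 inner farR,nearB",[(668,155),(500,415)],.058)
p("handle40 end,neckend",[(372,168),(470,226)],.040)
p("holder51 corners",[(390,290),(558,170),(585,190),(415,302)],.051)
p("blade tip z~.038",[(440,330),(603,215)],.038)
s=np.load("side0.npz");hsv=cv2.cvtColor(s["frame"],cv2.COLOR_RGB2HSV);H,S,V=cv2.split(hsv)
for n,b,dd in (("side",(285,235,350,262),s),("scene",(298,228,340,262),d)):
    H,S,V=cv2.split(cv2.cvtColor(dd["frame"],cv2.COLOR_RGB2HSV))
    m=np.zeros(H.shape,bool);m[b[1]:b[3],b[0]:b[2]]=1
    r=m&(H<16)&(S>140); print(n,r.sum(),rect(dd,r,.04))
# scene tray cross-check
m=np.zeros(H.shape,bool);m[325:436,250:402]=1
print(rect(s,m&(cv2.cvtColor(s["frame"],cv2.COLOR_RGB2HSV)[:,:,2]<110),.01))
E
```

```text
board18 L,B,R [[0.351, -0.1805], [0.7095, -0.1814], [0.7044, 0.1751]]
frame58 farR,nearB,L,hingeTop [[0.6845, 0.1565], [0.685, -0.1584], [0.4009, -0.1521], [0.4015, 0.1536]]
frame58 inner farR,nearB [[0.6502, 0.1257], [0.6531, -0.1265]]
handle40 end,neckend [[0.4751, 0.0475], [0.5579, 0.0254]]
holder51 corners [[0.5463, -0.0588], [0.5898, 0.0881], [0.6134, 0.0779], [0.5646, -0.0612]]
blade tip z~.038 [[0.5827, -0.064], [0.6279, 0.0747]]
side 423 ((0.5188611149787903, 0.028286002576351166), (0.04292372241616249, 0.10124694555997849), 71.72525024414062)
scene 271 ((0.5067945122718811, 0.036506783217191696), (0.031374841928482056, 0.0941932424902916), 71.42493438720703)
((0.489086389541626, 0.40475723147392273), (0.22525624930858612, 0.23185408115386963), 82.89054107666016)
```

Measured so far:
- **Frame:** yaw is about 0, the far edge is at x≈0.686, and the bar centre is at x≈0.671 with the pin near 0.385.
- **Squeegee:** the grip point is about (0.537, 0.0265), yaw about -16.5°.
- **Tray:** centre about (0.4875, 0.405), yaw about -7°.

These agree with the given sizes, so I'll move above the squeegee.

```bash
R='[1,0.03,-0.0265,0,0,0,0]'; python3 -m creep '[[1,0.03,-0.0265,0,0,0,0],[1,0.03,-0.0265,0,0,0,0],[1,0.03,-0.0265,0,0,0,0],[1,0.03,-0.0265,0,0,0,0],[1,0.03,-0.0265,0,0,0,0],[1,0.03,-0.0265,0,0,0,0],[1,0.03,-0.0265,0,0,0,0],[1,0.03,-0.0265,0,0,0,0]]'
python3 -m creep '[[1,0.03,-0.0265,0,0,0,0],[1,0.03,-0.0265,0,0,0,0],[1,0.03,-0.0265,0,0,0,0],[1,0.03,-0.0265,0,0,0,0],[1,0.03,-0.0265,0,0,0,0],[1,0.03,-0.0265,0,0,0,0],[1,0.03,-0.0265,0,0,0,0],[1,0.03,-0.0265,0,0,0,0]]'
python3 -m creep '[[1,0.03,-0.0265,0,0,0,0],[1,0,0,0,0,0,-0.124],[1,0,0,0,0,0,-0.124],[1,0,0,0,0,0,-0.124],[1,0,0,0,0,0,-0.124],[1,0,0,0,0,0,-0.124],[1,0,0,0,0,0,-0.124],[1,0,0,0,0,0,-0.124]]'
python3 -m creep '[[1,0,0,0,0,0,-0.124],[1,0,0,0,0,0,-0.124],[1,0,0,0,0,0,-0.124],[1,0,0,0,0,0,-0.124],[1,0,0,0,0,0,-0.124],[1,0,0,0,0,0,-0.124],[1,0,0,0,0,0,-0.124],[1,0,0,0,0,0,-0.124]]'
python3 -m creep '[[1,0,0,0.02,0,0,-0.124],[1,0,0,0.02,0,0,-0.124],[1,0,0,0.02,0,0,-0.124],[1,0,0,0.02,0,0,-0.124],[1,0,0,0.02,0,0,-0.124],[1,0,0,0,0,0,0]]'
cat >> h.py <<'E'
from scipy.spatial.transform import Rotation as Ro
def tool(s):
    A=Ro.from_rotvec(s["ee_rot"]).as_matrix()
    return A,np.degrees(np.arctan2(A[1,0],A[0,0]))
E
python3 - <<'E'
from h import *
from bench import telemetry,eyes
s=telemetry.get_state();A,y=tool(s);print(s["t"],s["eef_pos"],A.round(3),y,s["joint_pos"].round(2))
d=eyes.snapshot("wrist");cv2.imwrite("pics/w1.png",d["frame"][:,:,::-1]);np.savez("w1.npz",**d)
E
```

```text
t: 0.77
eef_pos: [0.3754, -0.2937, 0.231]
ee_rot: [-3.086, -0.588, 0.0]
wrist_force: [0.8, 0.8, 0.5]
gripper_width: 1.001
grasp_force: 0.0
t: 1.43
eef_pos: [0.5206, -0.0082, 0.2311]
ee_rot: [3.086, 0.589, -0.0]
wrist_force: [1.0, -0.8, -0.4]
gripper_width: 1.001
grasp_force: 0.0
t: 2.1
eef_pos: [0.5381, 0.0255, 0.2307]
ee_rot: [-2.546, -1.839, 0.001]
wrist_force: [-0.2, 0.0, 0.2]
gripper_width: 0.999
grasp_force: 0.0
t: 2.77
eef_pos: [0.5381, 0.0254, 0.2308]
ee_rot: [-1.364, -2.829, 0.001]
wrist_force: [0.2, 0.2, 0.1]
gripper_width: 1.003
grasp_force: 0.0
t: 3.27
eef_pos: [0.5349, 0.0257, 0.1264]
ee_rot: [-0.438, -3.102, 0.001]
wrist_force: [-1.1, 1.0, -1.3]
gripper_width: 0.998
grasp_force: 0.0
3.2667 [0.53486159 0.02572404 0.12642389] [[-0.961  0.277 -0.008]
 [ 0.277  0.961  0.001]
 [ 0.008 -0.002 -1.   ]] 163.9325401073767 [-0.1   0.12  1.85  0.    1.18 -1.39]
```

View pics/w1.png

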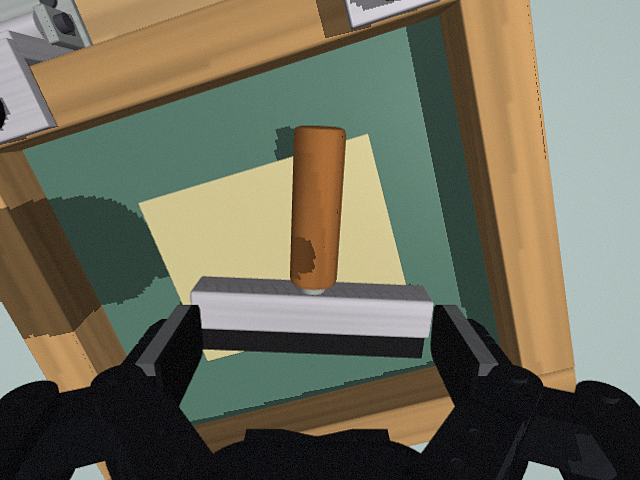

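The wrist view shows the squeegee handle from (320,130) to (313,285), with the holder below it from (193,297) to (433,302), all centred between the fingers. I'll cast these points.

```bash
python3 - <<'E'
from h import *
from bench import telemetry
d=np.load("w1.npz");s=telemetry.get_state()
P=cast(d,[(320,130),(313.5,284)],.04);v=P[1]-P[0];print(P.round(4),np.linalg.norm(v),np.degrees(np.arctan2(v[1],v[0])))
Q=cast(d,[(193,293),(433,301),(430,337),(191,328)],.051);w=Q[0]-Q[1];print(Q.round(4),np.linalg.norm(w),np.degrees(np.arctan2(w[1],w[0])))
H,S,V=cv2.split(cv2.cvtColor(d["frame"],cv2.COLOR_RGB2HSV));m=np.zeros(H.shape,bool);m[120:292,285:350]=1
print(rect(d,m&(H<14)&(S>140),.04))
e=v/np.linalg.norm(v);g=P[0]+.068*e;print("grip",g, "tool shift",tool(s)[0].T@(g-s["eef_pos"]))
E
```

```text
[[0.4722 0.0463 0.04  ]
 [0.562  0.0164 0.04  ]] 0.09469463161283795 -18.419355226313435
[[ 0.5427 -0.0543  0.051 ]
 [ 0.5883  0.085   0.051 ]
 [ 0.6124  0.0783  0.051 ]
 [ 0.5648 -0.0642  0.051 ]] 0.14647859158477355 -108.12410373133551
((0.5434156060218811, 0.018917672336101532), (0.023194437846541405, 0.035679832100868225), 71.32705688476562)
grip [0.53667646 0.02479813 0.04      ] tool shift [-0.00129852 -0.00054143  0.08866932]
```

```bash
python3 -m creep '[[1,-0.0015,-0.0005,0.02,0,0,0.037],[1,0,0,0.02,0,0,0],[1,0,0,0.02,0,0,0],[1,0,0,0.02,0,0,0],[1,0,0,0.012,0,0,0],[1,0,0,0.006,0,0,0],[1,0,0,0,0,0,0]]'
python3 -m creep '[[0.3,0,0,0,0,0,0],[0.3,0,0,0,0,0,0],[0.3,0,0,0,0,0,0],[0.3,0,0,0,0,0,0],[0.2,0,0,0,0,0,0],[0.1,0,0,0,0,0,0],[0.1,0,0,0,0,0,0],[0.1,0,0,0,0,0,0]]' 50
```

```text
t: 3.9
eef_pos: [0.5393, 0.0245, 0.0328]
ee_rot: [-0.506, -3.099, 0.0]
wrist_force: [0.6, 0.5, 0.2]
gripper_width: 1.001
grasp_force: 0.0
t: 4.57
eef_pos: [0.5405, 0.0243, 0.0345]
ee_rot: [0.504, 3.099, -0.0]
wrist_force: [-1.2, -0.7, 4.6]
gripper_width: 0.332
grasp_force: 49.1
```

```bash
python3 -m creep '[[0.1,0,0,-0.003,0,0,0],[0.1,0,0,-0.005,0,0,0],[0.1,0,0,-0.008,0,0,0],[0.1,0,0,-0.01,0,0,0],[0.1,0,0,-0.01,0,0,0],[0.1,0,0,-0.01,0,0,0],[0.1,0,0,0,0,0,0],[0.1,0,0,0,0,0,0]]'
python3 - <<'E'
from h import *
from bench import eyes,telemetry
o=[]
for n in("scene","wrist"):
    d=eyes.snapshot(n);o.append(cv2.resize(d["frame"][150:350,200:466] if n=="scene" else d["frame"],(400,300)));np.savez(n+"2.npz",**d)
cv2.imwrite("pics/lift.png",np.hstack(o)[:,:,::-1]);s=telemetry.get_state();print(s["eef_pos"],s["joint_pos"].round(3))
E
```

```text
t: 5.23
eef_pos: [0.5407, 0.0244, 0.0806]
ee_rot: [0.503, 3.099, 0.0]
wrist_force: [0.7, -0.0, -1.9]
gripper_width: 0.327
grasp_force: 49.3
[0.53946722 0.02454222 0.07914471] [-0.101  0.183  1.875  0.     1.084 -1.35 ]
```

View pics/lift.png

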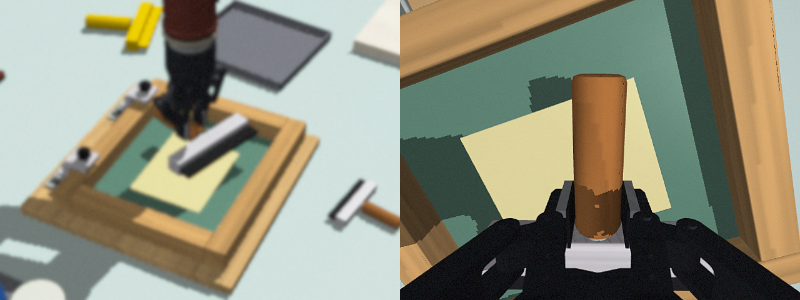

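The squeegee is held level, clear of the mesh. Next I'll lift it higher and carry it over the tray.

```bash
python3 -m creep '[[0.1,0,0,-0.015,0,0,0],[0.1,0,0,-0.025,0,0,0],[0.1,0,0,-0.025,0,0,0],[0.1,0.0072,0.0143,-0.01,0,0,0],[0.1,0.0144,0.0287,0,0,0,0],[0.1,0.0144,0.0287,0,0,0,0],[0.1,0.0144,0.0287,0,0,0,0],[0.1,0.0144,0.0287,0,0,0,0]]'
python3 -m creep '[[0.1,0.0144,0.0287,0,0,0,0],[0.1,0.0144,0.0287,0,0,0,0],[0.1,0.0144,0.0287,0,0,0,0],[0.1,0.0144,0.0287,0,0,0,0],[0.1,0.0144,0.0287,0,0,0,0],[0.1,0.0144,0.0287,0,0,0,0],[0.1,0.0144,0.0287,0,0,0,0],[0.1,0.0072,0.0143,0,0,0,0]]'
python3 -m creep '[[0.1,0,0,0,0,0,-0.1],[0.1,0,0,0.02,0,0,-0.1],[0.1,0,0,0.035,0,0,0],[0.1,0,0,0.035,0,0,0],[0.1,0,0,0.02,0,0,0],[0.1,0,0,0.005,0,0,0],[0.1,0,0,0,0,0,0],[0.1,0,0,0,0,0,0]]'
python3 - <<'E'
from h import *
from bench import eyes,telemetry
o=[]
for n in("scene","side"):
    d=eyes.snapshot(n);o.append(cv2.resize(d["frame"][90:240,280:480] if n=="scene" else d["frame"][280:460,220:460],(400,300)))
cv2.imwrite("pics/over.png",np.hstack(o)[:,:,::-1]);s=telemetry.get_state();print(s["eef_pos"],tool(s)[1],s["joint_pos"].round(3))
E
```

```text
t: 6.0
eef_pos: [0.5182, 0.1686, 0.1536]
ee_rot: [-0.504, -3.1, 0.001]
wrist_force: [0.4, -0.4, -1.8]
gripper_width: 0.325
grasp_force: 49.6
t: 6.67
eef_pos: [0.4831, 0.4088, 0.1532]
ee_rot: [-0.5, -3.1, -0.0]
wrist_force: [0.2, -0.2, -1.9]
gripper_width: 0.328
grasp_force: 49.6
t: 7.33
eef_pos: [0.4853, 0.4059, 0.04]
ee_rot: [0.192, 3.135, 0.001]
wrist_force: [1.0, 0.5, -1.0]
gripper_width: 0.33
grasp_force: 49.7
[0.48636521 0.40666721 0.04172816] 173.01548026740863 [ 0.572  0.433  1.639 -0.     1.066 -0.877]
```

View pics/over.png

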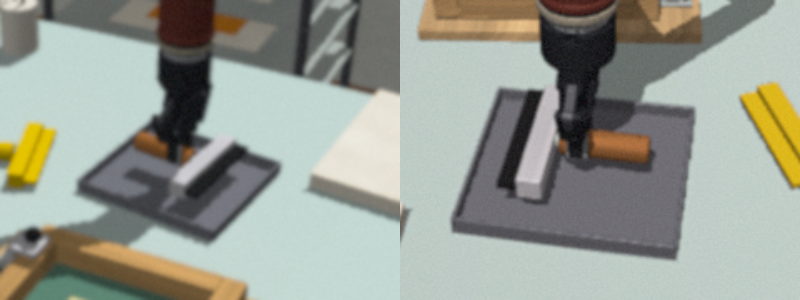

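The squeegee is inside the tray outline and parallel to its walls. I'll lower it to contact.

```bash
python3 -m creep '[[0.1,0,0,0.01,0,0,0],[0.1,0,0,0.008,0,0,0],[0.1,0,0,0.004,0,0,0],[0.1,0,0,0,0,0,0],[0.1,0,0,0,0,0,0]]'
python3 -m creep '[[0.1,0,0,0.002,0,0,0],[0.1,0,0,0,0,0,0],[0.1,0,0,0,0,0,0]]'
python3 -m creep '[[0.1,0,0,0.002,0,0,0],[0.1,0,0,0,0,0,0],[0.1,0,0,0,0,0,0]]'
```

```text
t: 7.85
eef_pos: [0.4842, 0.4055, 0.0166]
ee_rot: [-0.191, -3.135, 0.001]
wrist_force: [-0.3, -0.3, -2.0]
gripper_width: 0.33
grasp_force: 49.7
t: 8.1
eef_pos: [0.4848, 0.4059, 0.0154]
ee_rot: [0.191, 3.136, 0.0]
wrist_force: [1.2, -1.2, -2.1]
gripper_width: 0.328
grasp_force: 49.7
t: 8.35
eef_pos: [0.485, 0.406, 0.0136]
ee_rot: [0.191, 3.135, 0.001]
wrist_force: [0.6, 0.0, -0.6]
gripper_width: 0.327
grasp_force: 49.7
```

```bash
python3 -m creep '[[0.1,0,0,0.001,0,0,0],[0.1,0,0,0,0,0,0],[0.1,0,0,0,0,0,0]]'
python3 -m creep '[[0.1,0,0,0.001,0,0,0],[0.1,0,0,0,0,0,0],[0.1,0,0,0,0,0,0]]'
```

```text
t: 8.6
eef_pos: [0.485, 0.406, 0.0136]
ee_rot: [0.191, 3.135, 0.0]
wrist_force: [-1.5, -1.7, 6.7]
gripper_width: 0.324
grasp_force: 50.5
t: 8.85
eef_pos: [0.485, 0.406, 0.0135]
ee_rot: [0.191, 3.135, 0.0]
wrist_force: [-5.3, -3.8, 12.3]
gripper_width: 0.327
grasp_force: 51.1
```

```bash
python3 -m creep '[[0.1,0,0,-0.0012,0,0,0],[0.36,0,0,0,0,0,0],[0.4,0,0,0,0,0,0],[0.5,0,0,0,0,0,0],[0.6,0,0,0,0,0,0],[0.7,0,0,0,0,0,0],[0.7,0,0,0,0,0,0]]'
python3 -m creep '[[0.7,0,0,-0.01,0,0,0],[0.7,0,0,-0.02,0,0,0],[0.7,0,0,-0.03,0,0,0],[0.7,0,0,-0.03,0,0,0],[0.7,0,0,-0.03,0,0,0],[0.7,0,0,-0.03,0,0,0],[0.7,0,0,0,0,0,0]]'
python3 - <<'E'
from h import *
from bench import eyes,telemetry
d=eyes.snapshot("side");c=cv2.resize(d["frame"][280:460,220:460],(400,300))
w=eyes.snapshot("wrist");cv2.imwrite("pics/laid.png",np.hstack([c,cv2.resize(w["frame"],(400,300))])[:,:,::-1]);s=telemetry.get_state();print(s["eef_pos"],tool(s)[0].round(3),s["joint_pos"].round(3))
E
```

```text
t: 9.43
eef_pos: [0.4846, 0.4057, 0.0123]
ee_rot: [-0.191, -3.135, 0.0]
wrist_force: [0.2, 0.3, 0.3]
gripper_width: 0.697
grasp_force: 0.0
t: 10.02
eef_pos: [0.4883, 0.4082, 0.1716]
ee_rot: [0.19, 3.126, 0.012]
wrist_force: [1.8, 0.5, 2.0]
gripper_width: 0.701
grasp_force: 0.0
[0.48590864 0.40661814 0.16557304] [[-0.993  0.121  0.004]
 [ 0.121  0.993  0.003]
 [-0.004  0.003 -1.   ]] [ 0.572  0.288  1.572  0.     1.277 -0.877]
```

View pics/laid.png

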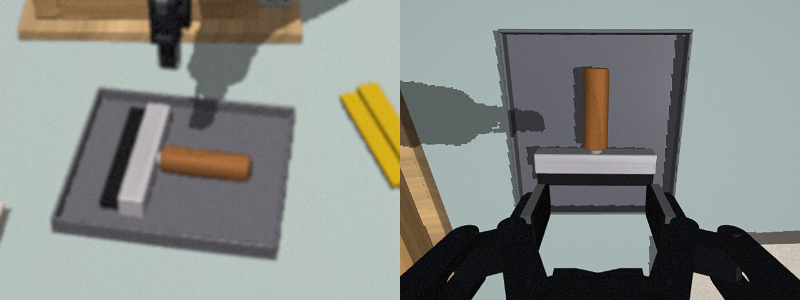

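The squeegee lies flat, well inside the tray. Next I'll move above the free bar and turn so the fingers close along x.

```bash
python3 -m creep '[[1,-0.0194,-0.0318,0,0,0,0],[1,-0.0194,-0.0318,0,0,0,0],[1,-0.0194,-0.0318,0,0,0,0],[1,-0.0194,-0.0318,0,0,0,0],[1,-0.0194,-0.0318,0,0,0,0],[1,-0.0194,-0.0318,0,0,0,0],[1,-0.0194,-0.0318,0,0,0,0],[1,-0.0194,-0.0318,0,0,0,0]]'
python3 -m creep '[[1,-0.0194,-0.0318,0,0,0,0],[1,-0.0194,-0.0318,0,0,0,0],[1,-0.0194,-0.0318,0,0,0,0],[1,-0.0194,-0.0318,0,0,0,0],[1,0,0,0,0,0,0.121],[1,0,0,0,0,0,0.121],[1,0,0,0,0,0,0.121],[1,0,0,0,0,0,0.121]]'
python3 -m creep '[[1,0,0,0,0,0,0.121],[1,0,0,0,0,0,0.121],[1,0,0,0,0,0,0.121],[1,0,0,0,0,0,0.121],[1,0,0,0,0,0,0.121],[1,0,0,0,0,0,0.121],[1,0,0,0,0,0,0.121],[1,0,0,0,0,0,0.121]]'
python3 -m creep '[[1,0,0,0.02,0,0,0],[1,0,0,0,0,0,0],[1,0,0,0,0,0,0]]'
python3 - <<'E'
from h import *
from bench import eyes,telemetry
w=eyes.snapshot("wrist");np.savez("w5.npz",**w);cv2.imwrite("pics/w5.png",w["frame"][:,:,::-1]);s=telemetry.get_state();print(s["eef_pos"],tool(s)[0].round(3),s["joint_pos"].round(3))
E
```

```text
t: 10.78
eef_pos: [0.6071, 0.1326, 0.1608]
ee_rot: [-0.191, -3.133, 0.001]
wrist_force: [1.4, 0.5, 0.1]
gripper_width: 1.007
grasp_force: 0.0
t: 11.45
eef_pos: [0.6682, -0.0017, 0.1603]
ee_rot: [-0.946, -2.992, 0.001]
wrist_force: [0.2, 0.7, -0.9]
gripper_width: 1.003
grasp_force: 0.0
t: 12.12
eef_pos: [0.6682, -0.0011, 0.1605]
ee_rot: [-2.229, -2.21, 0.003]
wrist_force: [-0.5, 0.5, 0.7]
gripper_width: 0.996
grasp_force: 0.0
t: 12.37
eef_pos: [0.6672, -0.001, 0.1396]
ee_rot: [-2.221, -2.216, 0.006]
wrist_force: [-0.8, 1.0, 0.6]
gripper_width: 0.997
grasp_force: 0.0
[ 0.66819176 -0.00114683  0.14096146] [[ 0.002  1.    -0.003]
 [ 1.    -0.002  0.   ]
 [ 0.    -0.003 -1.   ]] [-0.12   0.396  1.483  0.     1.266 -0.117]
```

View pics/w5.png

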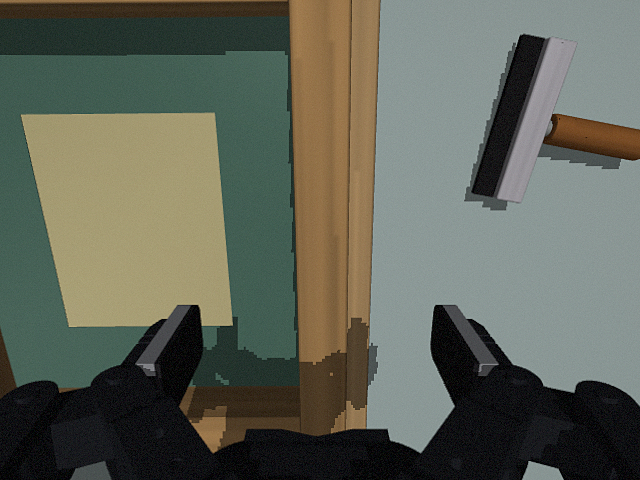

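The wrist view shows the bar's top face between its inner edge, (290,50) to (301,380), and its outer edge, (352,50) to (346,380), between the open fingers. The small squeegee is off to the right at (520,120).

```bash
python3 - <<'E'
from h import *
d=np.load("w5.npz")
P=cast(d,[(290,50),(301,380),(352,50),(346,380)],.058);print(P.round(4))
print(cast(d,[(470,193)],.0).round(3), cast(d,[(379,50),(367,400)],.018).round(4))
E
```

```text
[[ 0.6536  0.1053  0.058 ]
 [ 0.6564 -0.0984  0.058 ]
 [ 0.6858  0.1052  0.058 ]
 [ 0.6868 -0.0984  0.058 ]]
[[0.778 0.018 0.   ]] [[ 0.7053  0.1103  0.018 ]
 [ 0.7074 -0.1486  0.018 ]]
```

```bash
python3 -m creep '[[1,0,0.0025,0.02,0,0,-0.008],[1,0,0,0.025,0,0,0],[1,0,0,0.025,0,0,0],[1,0,0,0.02,0,0,0],[1,0,0,0.012,0,0,0],[1,0,0,0.007,0,0,0],[1,0,0,0,0,0,0],[1,0,0,0,0,0,0]]'
python3 -m creep '[[0.4,0,0,0,0,0,0],[0.4,0,0,0,0,0,0],[0.35,0,0,0,0,0,0],[0.3,0,0,0,0,0,0],[0.2,0,0,0,0,0,0],[0.1,0,0,0,0,0,0],[0.1,0,0,0,0,0,0],[0.1,0,0,0,0,0,0]]' 80
```

```text
t: 13.08
eef_pos: [0.6726, -0.0013, 0.0344]
ee_rot: [2.215, 2.227, 0.001]
wrist_force: [0.5, 0.3, 0.8]
gripper_width: 1.003
grasp_force: 0.0
t: 13.75
eef_pos: [0.6699, -0.0013, 0.0347]
ee_rot: [-2.213, -2.225, 0.006]
wrist_force: [-12.4, 0.6, 12.0]
gripper_width: 0.355
grasp_force: 82.1
```

```bash
python3 -m creep '[[0.1,0,0,-0.005,-0.01745,0,0],[0.1,0,0,-0.005,-0.01745,0,0],[0.1,0,0,-0.01,-0.0349,0,0],[0.1,0,0,-0.01,-0.0349,0,0],[0.1,0,0,0,0,0,0],[0.1,0,0,0,0,0,0]]'; python3 -c "
from h import *
from bench import telemetry
s=telemetry.get_state();print(s['joint_pos'].round(3),s['ft_torque'],tool(s)[0].round(3))"
```

```text
t: 14.25
eef_pos: [0.669, -0.0013, 0.0634]
ee_rot: [2.163, 2.175, 0.111]
wrist_force: [-3.8, -0.7, 0.2]
gripper_width: 0.36
grasp_force: 81.8
[-0.126  0.411  1.626  0.016  1.004 -0.139] [-0.14156321  1.98832393  0.09821287] [[-0.005  0.995  0.102]
 [ 1.     0.005  0.   ]
 [-0.     0.102 -0.995]]
```

```bash
python3 -m creep '[[0.1,0,0,-0.01,-0.0349,0,0],[0.1,0,0,-0.01,-0.0349,0,0],[0.1,0,0,-0.01,-0.0349,0,0],[0.1,0,0,-0.01,-0.0349,0,0],[0.1,0,0,-0.01,-0.0349,0,0],[0.1,0,0,-0.01,-0.0349,0,0],[0.1,0,0,-0.01,-0.0349,0,0],[0.1,0,0,0,0,0,0]]'
python3 -m creep '[[0.1,0,0,-0.01,-0.0349,0,0],[0.1,0,0,-0.01,-0.0349,0,0],[0.1,0,0,-0.01,-0.0349,0,0],[0.1,0,0,-0.01,-0.0349,0,0],[0.1,0,0,-0.01,-0.0349,0,0],[0.1,0,0,-0.01,-0.0349,0,0],[0.1,0,0,0,0,0,0],[0.1,0,0,0,0,0,0]]'; python3 -c "
from h import *
from bench import telemetry
s=telemetry.get_state();print(s['joint_pos'].round(3),s['ft_torque'],tool(s)[0].round(3))"
```

```text
t: 14.92
eef_pos: [0.6547, -0.0015, 0.1323]
ee_rot: [2.027, 2.037, 0.359]
wrist_force: [-2.9, -0.9, 0.2]
gripper_width: 0.356
grasp_force: 82.6
t: 15.58
eef_pos: [0.6301, -0.0017, 0.186]
ee_rot: [1.902, 1.911, 0.546]
wrist_force: [-3.9, -2.5, 0.0]
gripper_width: 0.351
grasp_force: 83.1
[-0.18  -0.105  2.054  0.161  0.649 -0.286] [-0.27446194  2.37260938 -0.04943815] [[-0.005  0.849  0.529]
 [ 1.     0.004  0.002]
 [-0.     0.529 -0.849]]
```

```bash
python3 -m creep '[[0.1,0,0,-0.01,-0.0349,0,0],[0.1,0,0,-0.01,-0.0349,0,0],[0.1,0,0,-0.01,-0.0349,0,0],[0.1,0,0,-0.01,-0.0349,0,0],[0.1,0,0,0,0,0,0],[0.1,0,0,0,0,0,0],[0.1,0,0,0,0,0,0],[0.1,0,0,0,0,0,0]]'; python3 - <<'E'
from h import *
from bench import telemetry,eyes
d=eyes.snapshot("scene");np.savez("s6.npz",**d);e=eyes.snapshot("side");np.savez("e6.npz",**e)
s=telemetry.get_state();A=tool(s)[0];print(s['joint_pos'].round(3),A[:,2].round(3),np.degrees(np.arctan2(s["eef_pos"][2]-.0400,s["eef_pos"][0]-.3837)))
c=np.hstack([cv2.resize(d["frame"][100:350,200:440],(384,400)),cv2.resize(e["frame"][130:310,220:416],(412,400))])
cv2.imwrite("pics/up.png",c[:,:,::-1])
E
```

```text
t: 16.25
eef_pos: [0.6079, -0.0019, 0.2183]
ee_rot: [1.814, 1.823, 0.661]
wrist_force: [-4.7, -2.8, 2.0]
gripper_width: 0.357
grasp_force: 83.3
[-0.208 -0.277  2.189  0.258  0.56  -0.385] [ 0.641  0.003 -0.767] 38.475057201796375
```

View pics/up.png

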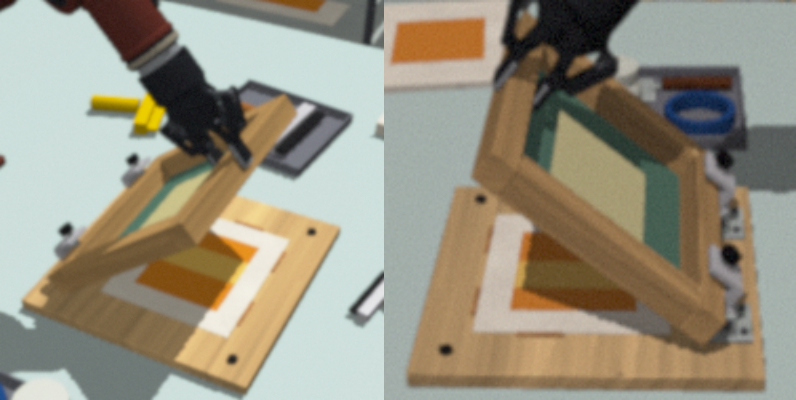

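The screen is up and the bar is still pinched. I'll check the angle against the near far-corner edges of the frame in the side view, at crop (475,178) and (495,86).

```bash
python3 - <<'E'
from h import *
e=np.load("e6.npz")
pts=[((x-384)*196/412+220,y*180/400+130) for x,y in [(475,178),(495,86),(700,347),(724,322)]]
for a in (37,38.5,40,41.5):
    t=np.radians(a);c,s=np.cos(t),np.sin(t)
    X=[(.3837+x*c-z*s,.158,.040+x*s+z*c) for x,z in [(.303,-.018),(.303,.018),(.018,-.018),(.018,.018)]]
    print(a,proj(e,X).round(1).tolist())
print(np.round(pts,1).tolist())
E
```

```text
37 [[256.8, 214.5], [266.8, 201.7], [371.3, 287.0], [382.1, 275.8]]
38.5 [[258.9, 211.7], [269.2, 199.0], [371.3, 286.7], [382.4, 275.8]]
40 [[261.0, 208.8], [271.8, 196.4], [371.2, 286.4], [382.8, 275.8]]
41.5 [[263.2, 206.0], [274.5, 193.8], [371.2, 286.2], [383.1, 275.8]]
[[263.3, 210.1], [272.8, 168.7], [370.3, 286.2], [381.7, 274.9]]
```

All the measures agree on about 39.6°. I'll nudge by 0.4° and hold still to settle.

```bash
python3 -m creep '[[0.1,0,0,-0.002,-0.007,0,0],[0.1,0,0,0,0,0,0],[0.1,0,0,0,0,0,0],[0.1,0,0,0,0,0,0],[0.1,0,0,0,0,0,0],[0.1,0,0,0,0,0,0]]'; python3 - <<'E'
from h import *
from bench import telemetry,manip
s=telemetry.get_state();print(s["eef_pos"],np.degrees(np.arctan2(s["eef_pos"][2]-.0400,s["eef_pos"][0]-.3837))+1.1,np.abs(s["dq"]).max())
print(manip.close_job())
E
```

```text
t: 16.85
eef_pos: [0.6067, -0.0019, 0.2198]
ee_rot: [1.809, 1.818, 0.667]
wrist_force: [-4.4, -3.2, 1.8]
gripper_width: 0.359
grasp_force: 83.4
[ 0.60666174 -0.00186197  0.21984259] 39.98990480324012 0.001755933785940226
the job is handed in; nothing more can be done
None
```

The squeegee lies flat in the empty tray, the gripper is holding the screen by its free bar at about 40°, and the job was handed in at about 17 s; no verdict came back.

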